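# Set the viewing screen and hold the sprung range pointer at its mark

### The arm

A 6-joint arm with a two-finger parallel gripper is mounted at the origin on the work surface. World frame = base frame: x ahead of the robot, y to its left, z up, the work surface at z = 0. Lengths are in m, angles in degrees, forces in N, time in s.
With the tool pointing down it reaches from about 0.4 to 0.825 m from the base axis. Payload 7 kg.
Tool frame: the origin (TCP) lies midway between the tips of the shut fingers; the grasp point (between the pads) lies 19 mm behind it; x points along the fingers, z is the direction in which the jaws open and shut, and the axes are right-handed (so a half turn about x gives the same grasp; the last joint's range is limited). The gripper opens to 88 mm and grips with 3 to 60 N. Pads are 19 mm wide; open, the fingers measure 130 mm over their backs; the gripper's body (78 mm by 193 mm) begins 47 mm behind the grasp point.
Start: joints at [84.861, 20.546, 0.682, 0, -70.136, -16.507], TCP at [0.249, 0.627, 0.227] pointing down, gripper open.
Joint ranges: [-176.03, 176.03], [-82.01, 121.73], [-58.28, 71.71], [-173.87, 95.51], [-174.79, -0.11], [-173.66, 173.66]. Speed limits (degrees/s): [136.94, 136.94, 172.46, 180, 180, 180].

### API

Orientations are given as [roll, pitch, yaw] about the fixed x, y, z axes, in that order (R = Rz(yaw) Ry(pitch) Rx(roll)).
In Python, from plant import get_state, capture, close_job gives the robot as it stands.
- The arm moves only by the tool play_rows, never from a script. Its argument "series" is one flat list of numbers, 4 for each row, row after row: the shift along the tool's x, y, z in m, then the turn about the tool's x in rad. In form: [tx, ty, tz, spin, tx, ty, tz, spin, ...]. A call has exactly 5 rows; each row shifts and turns the commanded pose from where the row before left it, along the tool's axes as they then stand; what a row does not reach is not made up. A row lasts 1/12 s, in which the tool goes at most 41.7 mm and 7.16 degrees, less where a joint would pass 70% of its speed; a pose out of reach is approached as far as the arm can. A call is refused whole if a number of a shift passes 0.0417 or a number of a turn 0.125, either way. A call with a gripper value outside its range is refused whole. "jaw" is the opening in per cent of the stroke, from 0 (shut) to 100 (fully open), set as the call begins (left out, the last holds). The fingers move at their own pace and stop on an object; "squeeze" is the grip in N (left out, the last holds). Time passes only in rows, so rows that do not move let the fingers close, or fill a call up. It gives the time, the measured TCP pose, the force and the opening at its end, in the units of the state.
- get_state(): the state, without advancing time (a new reading comes with each control period).
- capture(name): name is "scene" or "top"; returns a dict with "img" (480x640x3 uint8, blue, green, red), "K" (3x3 intrinsics, pixels), "world_from_camera" (4x4, takes a point from camera to world coordinates). Camera axes: x right, y down, z forward; pixel columns grow to the right and rows downward; lengths in m; the calibration is good to about 2 mm. A picture is of the moment at which its call begins. There is no depth.
- close_job(): hands the job in, once; it reports no verdict.
The state is a dict: "time_s": time; "joints": joint angles; "qd": joint speeds; "joint_torque": joint torques, N m; "tcp_pos": TCP position; "eef_rot": TCP orientation; "contact_force": force on the tool from outside, world axes, zero at the start; "moment": the same for the moment, N m; "gripper_width": finger opening in m.
Only numpy, scipy, OpenCV 4.12 (cv2) and the standard library are available. Lean on these libraries where they do the work, as an engineer would, in place of code of your own. Each camera call takes 0.05 s, during which the arm holds its last target.

### The job

Take the orange viewing screen out of its rack and lean it, tipped back about 20 degrees, against the two posts of the rest, on the front side facing the pointer gauge, its foot on the bench and roughly centred and square to the posts, and let go of it. Then pull the sprung pointer rod out by its blue grip until its needle is on the red length mark, and hold it there: finish while still holding the rod against its spring. Leave the other things on the bench where they are.

Things in the scene. Friction and masses are not known exactly. Their poses are not given: they have to be found in the camera images.
- screen: orange flat viewing screen with a thin dark cross on it, 10 mm thick (own x), 130 mm wide (own y), 160 mm tall (own z), about 0.2 kg, loose. Origin: centre of its lower edge face. It starts upright in the slot of the black rack, its upper 124 mm free; pinch it across its thickness at the middle of the top edge and lift straight up.
- rack: black holder fixed to the surface, 60 mm (own x) x 100 mm (own y), 36 mm tall, with a 14 mm wide open-ended slot along own y whose floor is 6 mm above the surface. Origin: centre of its underside.
- rest: fixed rest: two upright steel posts, 13 mm thick, tops 110 mm above the surface, at own x 0, own y -45 and 45 mm (22 mm black sleeves up to 42 mm), on a dark foot plate 12 mm tall, own x -14 to 26, own y -70 to 70 mm. Origin: on the surface midway between the posts. Own -x is its front, facing the pointer gauge; the screen leans on it with its top tipped to own +x.
- gauge: fixed pointer gauge: level steel tube 24 mm thick (black 32 mm mouth ring) on a dark base, its axis 60 mm above the surface along own x. Origin: on the surface below the tube's mouth. The rod slides out towards own +x. A white scale rail, 16 mm wide, top at 50 mm, runs beside it at own y -52 mm, own x -10 to 240 mm.
- rod: sprung telescoping pointer rod, steel, 12 mm thick, with blue grip, needle and brass point (65 mm ahead of the origin). Origin: on the rod axis under the grip, 60 mm above the surface, 70 mm from the tube mouth at rest; own x: the way it pulls out, 160 mm at most. The inner spring pulls back with 2 N at rest plus 0.5 N per cm; let go, it slides home.
- grip (a point): place to hold the rod: 42 mm above the rod axis on the axis of the upright blue grip, a round post 18 mm in diameter (22 mm cap) that stands on the rod and reaches 71 mm above the rod axis (131 mm above the surface). Can be pinched from above in any yaw; fingertips should stay more than 70 mm above the surface.
- needle (a point): outer tip of the thin black needle that sticks out sideways 40 mm from the rod at the grip (rod's own -y), 60 mm above the surface; it points at the scale rail and travels with the rod.
- mark: red length mark, a fixed block on the scale rail, 10 mm wide along the rod (own x, same way as the gauge's), 18 mm across, top 64 mm above the surface, inner face 3 mm beside the needle's path. Origin: its centre. It stands 80 to 130 mm further out than the needle at rest. The needle is on the mark when its tip and this origin agree along own x.
- beaker: clear open glass beaker, 70 mm across, 90 mm tall, standing; bystander; origin under its centre
- bottle: brown glass bottle with white cap, 60 mm across, 130 mm tall, standing; bystander; origin under its centre
- fan: small black square cooling fan, 80 x 80 x 25 mm, standing on edge; bystander; origin under its centre
- driver: screwdriver 180 mm long, lying; bystander; origin under its middle
- tray: grey four-part parts tray 90 x 120 x 30 mm; bystander; origin under its centre
- collar: steel ring 40 mm across, 18 mm tall, lying flat; bystander; origin under its centre

How it is judged:
By the outcome, as a careful person would: the job done as asked, in the order asked, and still so for the second after the job is handed in, while the arm keeps its last pose, push and grip.
It also fails if it takes over 56 s, if anything falls off the work surface, if the arm or the gripper's body presses on something with over 40 N, if the wrist force passes 120 N, or if a joint passes its speed limit or range.

## Working session

There is one attempt and no reset: what is moved stays moved. The work goes in short steps, Python scripts to look and compute and a tool call to move; the robot and the scene stay as the last step left them, time stands still between calls to the robot, and variables do not carry over. Pictures are saved under pics/ and viewed, and the job is handed in when it is done.

Besides the shell and the picture viewer there is one more tool, called after "Emit:" as a command line: name --argument value ..., lists and objects as JSON in quotes. play_rows: Moves the arm, as the interface text tells. Its arguments: {"type":"object","properties":{"series":{"type":"array","items":{"type":"number"}},"jaw":{"type":"number"},"squeeze":{"type":"number"}},"required":["series"]}

```bash
ls; mkdir -p pics; python3 - <<'E'
from plant import *
import cv2
print(get_state())
for n in("scene","top"):
    c=capture(n); cv2.imwrite(f"pics/{n}0.png",c["img"]); print(n,c["K"],c["world_from_camera"])
    import numpy as np; np.savez(f"{n}0.npz",**c)
E
```

```text
pics
{'time_s': 0.0, 'joints': array([ 8.48604005e+01,  2.05908954e+01,  6.32119554e-01, -1.92550762e-02,
       -7.01368396e+01, -1.65077640e+01]), 'qd': array([-0.04292941,  0.01696222,  0.05027921, -0.01212788,  0.01484601,
        0.02668628]), 'joint_torque': array([ 3.70185335e-04, -5.82723391e+01,  2.93047625e+01,  6.99716985e+00,
        6.90389556e-03, -1.56794044e-04]), 'tcp_pos': array([0.24884125, 0.62690974, 0.22561895]), 'eef_rot': array([   5.78944228,   89.90268569, -105.86447869]), 'contact_force': array([ 0.11130645,  0.78356038, -0.10788123]), 'moment': array([-0.00426585, -0.05548751, -0.00783147]), 'gripper_width': 0.08807335148528662}
scene [[561.52417438   0.         332.14111925]
 [  0.         561.52417438 241.65527487]
 [  0.           0.           1.        ]] [[-0.73420503  0.54942407 -0.39884355  0.95208712]
 [ 0.67880355  0.60528766 -0.41575544  0.47646149]
 [ 0.01298903 -0.57598615 -0.81735625  0.92599331]
 [ 0.          0.          0.          1.        ]]
top [[612.55138711   0.         316.72231248]
 [  0.         612.55138711 242.06105677]
 [  0.           0.           1.        ]] [[ 0.00556451 -0.99726447  0.07370632  0.46065153]
 [-0.99960725 -0.00352281  0.02780154  0.02589931]
 [-0.02746584 -0.07383208 -0.9968924   1.19940446]
 [ 0.          0.          0.          1.        ]]
```

View pics/scene0.png

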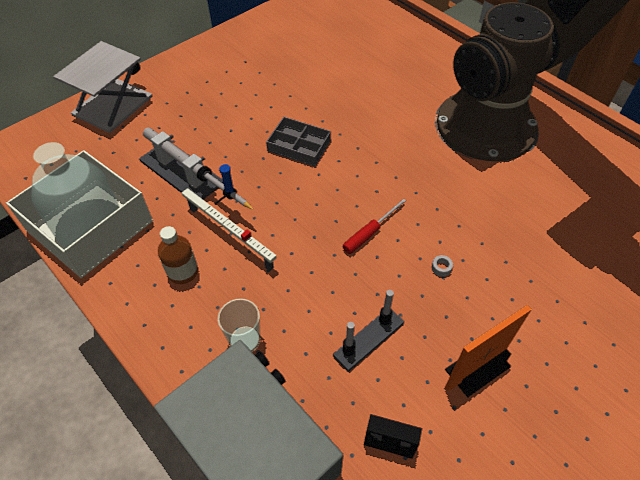

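View pics/top0.png

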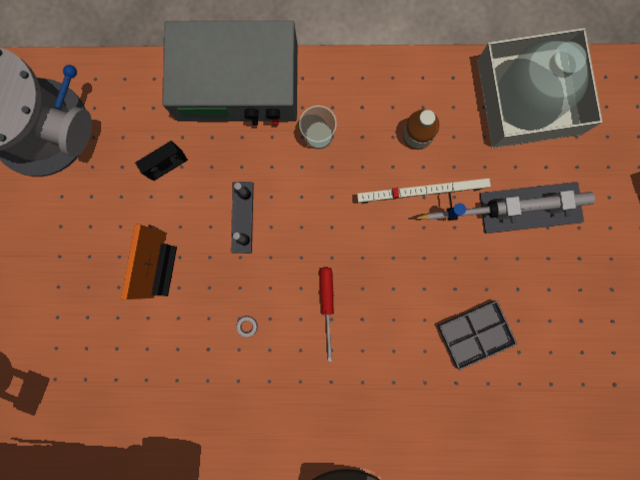

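```bash
python3 - <<'E'
import numpy as np,cv2
t=np.load("top0.npz")["img"]; s=np.load("scene0.npz")["img"]
def crop(im,x0,y0,w,h,k,n):
    cv2.imwrite(n,cv2.resize(im[y0:y0+h,x0:x0+w],None,fx=k,fy=k,interpolation=cv2.INTER_NEAREST))
crop(t,110,165,150,100+50,4,"pics/c1.png")
crop(t,350,165,250,75,3,"pics/c2.png")
crop(s,320,280,230,130,3,"pics/c3.png")
crop(s,130,110,160,170,3,"pics/c4.png")
E
```

```text
(no output)
```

View pics/c1.png

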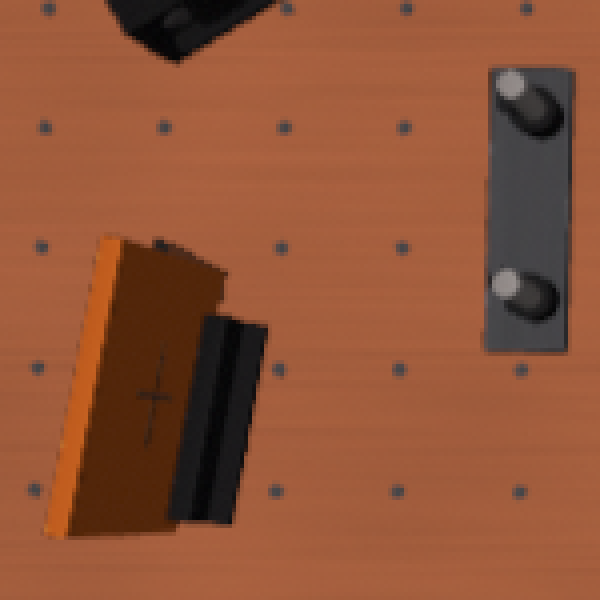

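View pics/c2.png

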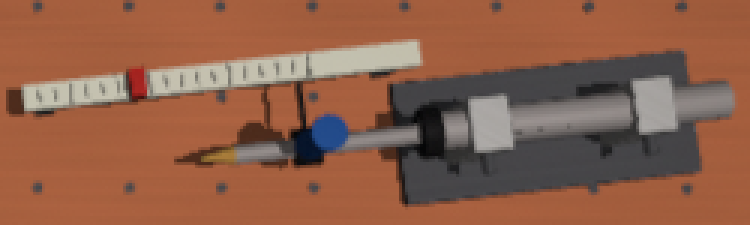

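View pics/c3.png

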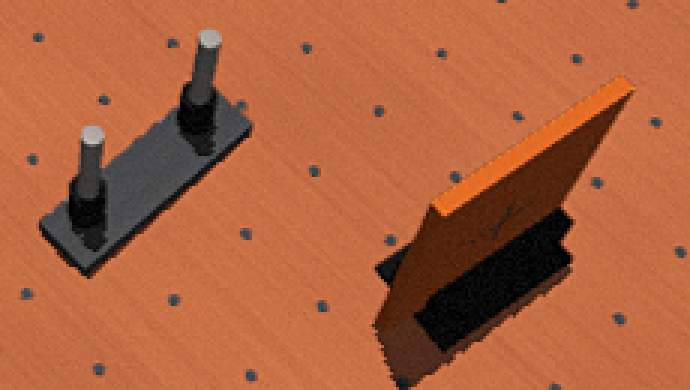

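View pics/c4.png

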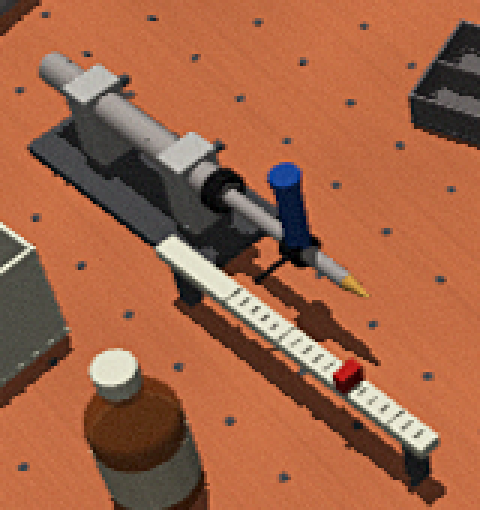

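```bash
cat > h.py <<'E'
import numpy as np,cv2
from scipy import ndimage
def load(n):
    d=np.load(n); return d["img"],d["K"],d["world_from_camera"]
def ray(K,T,px,z):
    px=np.atleast_2d(px).astype(float)
    d=np.c_[(px[:,0]-K[0,2])/K[0,0],(px[:,1]-K[1,2])/K[1,1],np.ones(len(px))]@T[:3,:3].T
    return T[:3,3]+d*((z-T[2,3])/d[:,2])[:,None]
def proj(K,T,P):
    P=np.atleast_2d(P); c=(P-T[:3,3])@T[:3,:3]; return c[:,:2]/c[:,2:]*K[0,0]+K[:2,2]
def reg(m,box):
    x0,y0,x1,y1=box; M=np.zeros_like(m); M[y0:y1,x0:x1]=m[y0:y1,x0:x1]
    l,n=ndimage.label(M); 
    if n==0: return None
    k=1+np.argmax(ndimage.sum(M,l,range(1,n+1))); ys,xs=np.nonzero(l==k); return np.c_[xs,ys]
E
python3 - <<'E'
from h import *
np.set_printoptions(precision=4,suppress=True)
B={"top":dict(edge=(115,220,145,305),p=[(230,180,244,194),(230,228,243,243)],red=(385,180,405,205),blue=(450,200,470,220)),
 "scene":dict(edge=(460,300,535,355),p=[(382,288,396,298),(343,321,357,331)],red=(235,225,255,245),blue=(215,162,235,198))}
for n in("top","scene"):
    im,K,T=load(n+"0.npz"); b,g,r=[im[...,i].astype(int) for i in range(3)]; b_=B[n]
    hsv=cv2.cvtColor(im,cv2.COLOR_BGR2HSV)
    m=(r>190)&(b<60) if n=="top" else (r>205)&(b<60)
    e=reg(m,b_["edge"]); print(n,len(e)); 
    w=ray(K,T,e+0,.166); rc=cv2.minAreaRect((w[:,:2]*1e3).astype(np.float32)); print("screen edge",rc, cv2.boxPoints(rc).round(1).tolist())
    for bx in b_["p"]:
        q=reg((hsv[...,1]<60)&(r>120),bx); print("post",len(q),ray(K,T,q.mean(0),.11))
    q=reg((r>100)&(g<40)&(b<50),b_["red"]); print("red",len(q),q.mean(0),ray(K,T,q.mean(0),.064),ray(K,T,[q.min(0),q.max(0)],.064))
    q=reg((b>90)&(r<70),b_["blue"]); print("blue",len(q),q.mean(0),q.min(0),q.max(0),ray(K,T,q.mean(0),.131))
E
```

```text
top 281
screen edge ((503.376708984375, 371.2740478515625), (6.521997928619385, 126.10771179199219), 80.6874771118164) [[440.6000061035156, 378.29998779296875], [565.0999755859375, 357.8999938964844], [566.0999755859375, 364.29998779296875], [441.70001220703125, 384.70001220703125]]
post 33 [[0.6429 0.2002 0.11  ]]
post 31 [[0.5526 0.2009 0.11  ]]
red 41 [395.3171 191.9268] [[ 0.6388 -0.0885  0.064 ]] [[ 0.6462 -0.0842  0.064 ]
 [ 0.6312 -0.0934  0.064 ]]
blue 106 [459.3302 208.9151] [454 204] [465 214] [[ 0.5985 -0.193   0.131 ]]
scene 470
screen edge ((503.91131591796875, 373.1078796386719), (8.836252212524414, 128.84352111816406), 80.68309783935547) [[439.6000061035156, 379.20001220703125], [566.7999877929688, 358.29998779296875], [568.2000122070312, 367.0], [441.1000061035156, 387.8999938964844]]
post 34 [[0.5535 0.2024 0.11  ]]
post 39 [[0.6432 0.2013 0.11  ]]
red 32 [245.1875 233.125 ] [[ 0.64   -0.0872  0.064 ]] [[ 0.6414 -0.0984  0.064 ]
 [ 0.6388 -0.077   0.064 ]]
blue 63 [224.4444 168.0476] [220 164] [229 172] [[ 0.5996 -0.1914  0.131 ]]
```

Emit:
play_rows --series '[0, 0.02, 0.008, 0, 0, 0.033, 0.0142, 0, 0, 0.035, 0.0155, 0, 0, 0.035, 0.0155, 0, 0, 0.035, 0.0155, 0]' --jaw 100 --squeeze 30

```text
time_s: 0.52
tcp_pos: [0.3712, 0.5038, 0.2261]
eef_rot: [-5.9, 90.0, -117.6]
contact_force: [0.7, 0.3, 0.8]
gripper_width: 0.088
```

Emit:
play_rows --series '[0, 0.035, 0.0155, 0, 0, 0.035, 0.0155, 0, 0, 0.035, 0.0155, 0, 0, 0.035, 0.015, 0, 0, 0.02, 0.008, 0]'

```text
time_s: 0.93
tcp_pos: [0.4953, 0.3787, 0.2263]
eef_rot: [-5.4, 89.9, -117.1]
contact_force: [-1.4, 0.8, -0.0]
gripper_width: 0.0876
```

```bash
cat >> h.py <<'E'
from scipy.spatial.transform import Rotation as Ro
def toolto(s,P,th=None):
    R=Ro.from_euler("xyz",s["eef_rot"],degrees=True).as_matrix()
    d=np.array(P)-s["tcp_pos"]; a=np.degrees(np.arctan2(R[1,2],R[0,2]))
    print("t",round(s["time_s"],2),"tcp",s["tcp_pos"].round(4),"th",a.round(2),"tilt",np.degrees(np.arccos(-R[2,0])).round(2),"F",s["contact_force"].round(1),"w",round(s["gripper_width"],4),"J",s["joints"].round(0))
    print("tool delta",(R.T@d).round(4), "spin", None if th is None else round(np.radians((a-th+180)%360-180),4))
E
python3 - <<'E'
from plant import *; from h import *
toolto(get_state(),[.5036,.3725,.2],-99.3)
E
```

```text
t 0.93 tcp [0.4953 0.3787 0.2263] th -111.74 tilt 0.05 F [-1.4  0.8 -0. ] w 0.0876 J [ 55.  16.  -6.   0. -68.  13.]
tool delta [0.0263 0.01   0.0027] spin -0.2171
```

Emit:
play_rows --series '[0, 0.01, 0.0027, 0, 0, 0, 0, -0.1, 0, 0, 0, -0.1, 0, 0, 0, -0.017, 0, 0, 0, 0]'

```text
time_s: 1.35
tcp_pos: [0.5016, 0.3757, 0.2263]
eef_rot: [-46.0, 90.0, -145.3]
contact_force: [-0.0, 0.9, 0.3]
gripper_width: 0.0879
```

```bash
python3 - <<'E'
from plant import *; from h import *
toolto(get_state(),[.5036,.3725,.13],-99.3)
E
```

```text
t 1.35 tcp [0.5016 0.3757 0.2263] th -99.29 tilt 0.03 F [-0.   0.9  0.3] w 0.0879 J [ 55.  16.  -6.  -0. -68.  26.]
tool delta [0.0963 0.0025 0.0027] spin 0.0002
```

Emit:
play_rows --series '[0.005, 0.0025, 0.0027, 0, 0.02, 0, 0, 0, 0.025, 0, 0, 0, 0.025, 0, 0, 0, 0.015, 0, 0, 0]'

```text
time_s: 1.77
tcp_pos: [0.5027, 0.3715, 0.1336]
eef_rot: [-41.2, 89.8, -140.6]
contact_force: [0.1, -1.1, -1.0]
gripper_width: 0.0875
```

Emit:
play_rows --series '[0.005, 0, 0, 0, 0, 0, 0, 0, 0, 0, 0, 0, 0, 0, 0, 0, 0, 0, 0, 0]'

```text
time_s: 2.18
tcp_pos: [0.5044, 0.373, 0.133]
eef_rot: [148.6, 89.9, 49.4]
contact_force: [-0.2, 0.3, 0.7]
gripper_width: 0.0879
```

```bash
python3 - <<'E'
from plant import *; from h import *
toolto(get_state(),[.5036,.3725,.13],-99.3)
c=capture("scene"); cv2.imwrite("pics/s1.png",c["img"])
E
```

```text
t 2.18 tcp [0.5044 0.373  0.133 ] th -99.22 tilt 0.13 F [-0.2  0.3  0.7] w 0.0879 J [ 54.  20. -13.   0. -57.  26.]
tool delta [ 0.003  -0.0008  0.0007] spin 0.0014
```

View pics/s1.png

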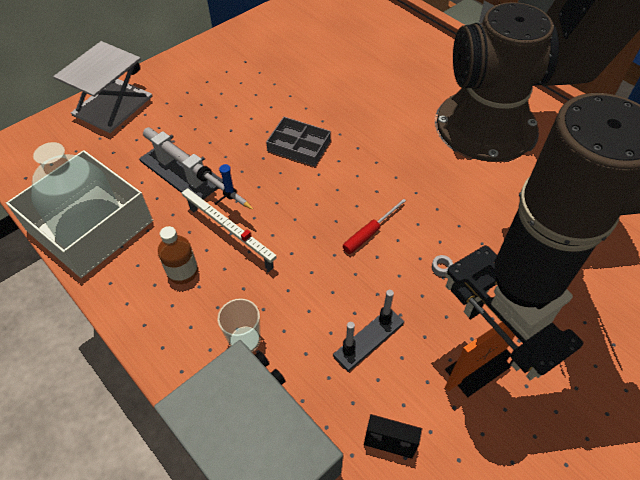

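The gripper straddles the screen's top edge around pixel (500,320), clear of the fan and rest. Closing.

Emit:
play_rows --series '[0.002, 0, 0, 0, 0, 0, 0, 0, 0, 0, 0, 0, 0, 0, 0, 0, 0, 0, 0, 0]' --jaw 0 --squeeze 15

```text
time_s: 2.65
tcp_pos: [0.504, 0.3723, 0.1296]
eef_rot: [137.7, 90.0, 38.5]
contact_force: [0.2, -0.1, 0.3]
gripper_width: 0.0598
```

Emit:
play_rows --series '[0, 0, 0, 0, 0, 0, 0, 0, 0, 0, 0, 0, 0, 0, 0, 0, 0, 0, 0, 0]'

```text
time_s: 3.07
tcp_pos: [0.5039, 0.3723, 0.1295]
eef_rot: [-15.8, 90.0, -115.0]
contact_force: [0.8, 0.3, -0.2]
gripper_width: 0.0268
```

```bash
python3 - <<'E'
from plant import *; from h import *
toolto(get_state(),[.5036,.3725,.13],-99.3)
E
```

```text
t 3.07 tcp [0.5039 0.3723 0.1295] th -99.21 tilt 0.01 F [ 0.8  0.3 -0.2] w 0.0268 J [ 54.  20. -13.   0. -57.  27.]
tool delta [-0.0005 -0.0003 -0.0001] spin 0.0015
```

Emit:
play_rows --series '[0, 0, 0, 0, 0, 0, 0, 0, 0, 0, 0, 0, 0, 0, 0, 0, 0, 0, 0, 0]'

```text
time_s: 3.48
tcp_pos: [0.5039, 0.3724, 0.1295]
eef_rot: [-156.1, 90.0, 104.7]
contact_force: [0.3, 0.5, 0.2]
gripper_width: 0.0101
```

Emit:
play_rows --series '[0, 0, 0, 0, -0.01, 0, 0, 0, -0.02, 0, 0, 0, -0.02, 0, 0, 0, -0.02, 0, 0, 0]'

```text
time_s: 3.9
tcp_pos: [0.5037, 0.372, 0.2007]
eef_rot: [-26.0, 90.0, -125.2]
contact_force: [0.4, 0.6, -1.5]
gripper_width: 0.01
```

Emit:
play_rows --series '[-0.025, 0, 0, 0, -0.025, 0, 0, 0, -0.015, 0, 0, 0, 0, 0, 0, -0.08, 0, 0, 0, -0.07]'

```text
time_s: 4.32
tcp_pos: [0.5041, 0.3726, 0.2668]
eef_rot: [144.3, 89.8, 53.9]
contact_force: [-0.2, 0.6, -2.0]
gripper_width: 0.01
```

```bash
python3 - <<'E'
from plant import *; from h import *
toolto(get_state(),[.598,.1497,.265],-90.6)
c=capture("scene"); cv2.imwrite("pics/s2.png",c["img"])
# refine rest yaw: plate edges in top0
im,K,T=load("top0.npz")
for px in ((231.7,182),(231.5,253),(253.5,182.3),(252,253)):
    print(ray(K,T,px,.012))
E
```

```text
t 4.32 tcp [0.5041 0.3726 0.2668] th -90.41 tilt 0.16 F [-0.2  0.6 -2. ] w 0.01 J [ 54.  15.  -2.   0. -73.  35.]
tool delta [0.0014 0.0955 0.2223] spin 0.0033
[[0.66627235 0.2269147  0.012     ]]
[[0.52647411 0.2250887  0.012     ]]
[[0.66571175 0.1839017  0.012     ]]
[[0.52663549 0.18499477 0.012     ]]
```

View pics/s2.png

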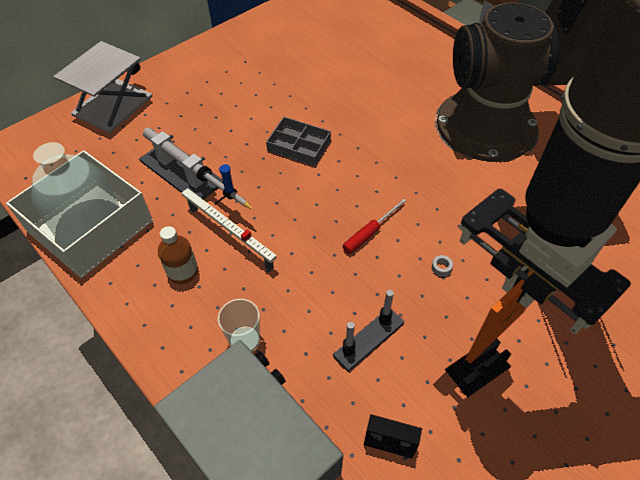

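Screen is lifted, its lower edge above the rack near (480,360). Carrying it over to the front of the rest.

Emit:
play_rows --series '[0, 0.006, 0.014, 0, 0, 0.012, 0.028, 0, 0, 0.013, 0.03, 0, 0, 0.013, 0.03, 0, 0, 0.013, 0.03, 0]'

```text
time_s: 4.78
tcp_pos: [0.5596, 0.2379, 0.2647]
eef_rot: [-47.6, 90.0, -138.3]
contact_force: [1.6, -0.4, -1.9]
gripper_width: 0.01
```

Emit:
play_rows --series '[0, 0.013, 0.03, 0, 0, 0.013, 0.03, 0, 0, 0.009, 0.022, 0, 0, 0.0035, 0.009, 0, 0, 0, 0, 0]'

```text
time_s: 5.2
tcp_pos: [0.5974, 0.1456, 0.2645]
eef_rot: [-43.3, 89.9, -134.2]
contact_force: [-0.7, 0.3, -2.4]
gripper_width: 0.01
```

```bash
python3 - <<'E'
from plant import *; from h import *
toolto(get_state(),[.5975,.149,.130-.006],-90.4)
E
```

```text
t 5.2 tcp [0.5974 0.1456 0.2645] th -90.89 tilt 0.05 F [-0.7  0.3 -2.4] w 0.01 J [ 32.  14.  -4.   0. -72.  57.]
tool delta [ 0.1405  0.0002 -0.0035] spin -0.0085
```

Emit:
play_rows --series '[0.01, 0, -0.0035, 0, 0.025, 0, 0, -0.005, 0.03, 0, 0, 0, 0.03, 0, 0, 0, 0.02, 0, 0, 0]'

```text
time_s: 5.62
tcp_pos: [0.595, 0.1527, 0.146]
eef_rot: [-76.6, 89.8, -166.9]
contact_force: [-0.1, 0.5, -2.4]
gripper_width: 0.0098
```

Emit:
play_rows --series '[0.012, 0, 0, 0, 0.006, 0, 0, 0, 0, 0, 0, 0, 0, 0, 0, 0, 0, 0, 0, 0]'

```text
time_s: 6.03
tcp_pos: [0.5976, 0.1526, 0.1327]
eef_rot: [114.1, 89.9, 23.8]
contact_force: [0.1, -0.7, -1.7]
gripper_width: 0.01
```

```bash
python3 - <<'E'
from plant import *; from h import *
toolto(get_state(),[.5975,.149,.1235],-90.4)
for n in("scene","top"):
    c=capture(n); cv2.imwrite(f"pics/{n}3.png",c["img"]); np.savez(n+"3.npz",**c)
E
```

```text
t 6.03 tcp [0.5976 0.1526 0.1327] th -90.3 tilt 0.1 F [ 0.1 -0.7 -1.7] w 0.01 J [ 32.  19. -14.   0. -56.  57.]
tool delta [ 0.0092 -0.0001  0.0036] spin 0.0018
```

View pics/scene3.png

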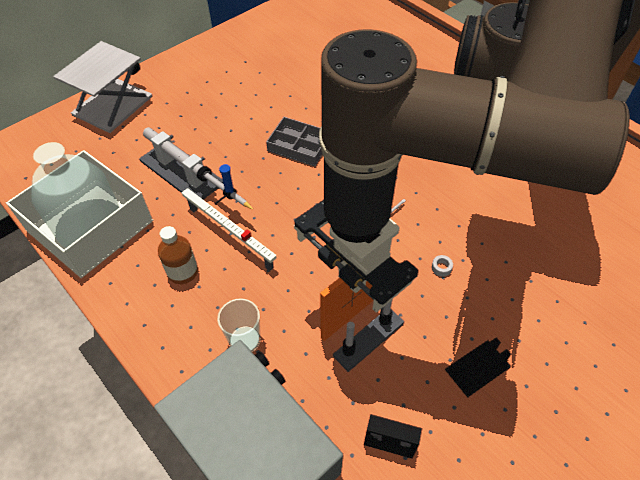

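View pics/top3.png

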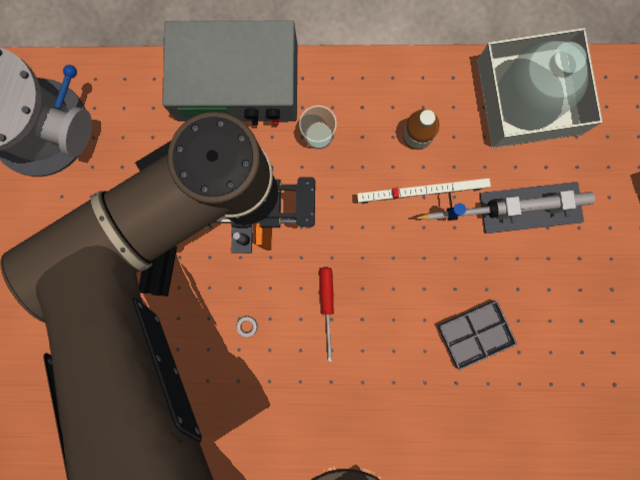

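Emit:
play_rows --series '[0.002, 0, 0.003, 0, 0.003, 0, 0, 0, 0.002, 0, 0, 0, 0, 0, 0, 0, 0, 0, 0, 0]'

```text
time_s: 6.55
tcp_pos: [0.5969, 0.1486, 0.1243]
eef_rot: [-58.6, 90.0, -148.9]
contact_force: [0.1, -0.3, -1.6]
gripper_width: 0.01
```

```bash
python3 - <<'E'
from plant import *; from h import *
toolto(get_state(),[.5975,.149,.1235],-90.4)
E
```

```text
t 6.55 tcp [0.5969 0.1486 0.1243] th -90.35 tilt 0.03 F [ 0.1 -0.3 -1.6] w 0.01 J [ 32.  20. -15.  -0. -55.  58.]
tool delta [ 0.0008  0.0006 -0.0004] spin 0.001
```

Emit:
play_rows --series '[0.001, 0, 0, 0, 0.001, 0, 0, 0, 0, 0, 0, 0, 0, 0, 0, 0, 0, 0, 0, 0]'

```text
time_s: 6.97
tcp_pos: [0.5973, 0.1489, 0.1235]
eef_rot: [92.2, 89.9, 1.8]
contact_force: [-1.8, -0.9, 5.7]
gripper_width: 0.0101
```

```bash
python3 - <<'E'
from plant import *; from h import *
toolto(get_state(),[.5975,.149,.1235],-90.4)
E
```

```text
t 6.97 tcp [0.5973 0.1489 0.1235] th -90.31 tilt 0.05 F [-1.8 -0.9  5.7] w 0.0101 J [ 32.  20. -15.   0. -55.  58.]
tool delta [ 0.      0.0002 -0.0001] spin 0.0016
```

Emit:
play_rows --series '[-0.0005, 0, 0, 0, 0, 0, 0, 0, 0, 0, 0, 0, 0, 0, 0, 0, 0, 0, 0, 0]' --jaw 25

```text
time_s: 7.38
tcp_pos: [0.597, 0.1488, 0.1229]
eef_rot: [-57.8, 90.0, -148.1]
contact_force: [1.5, 0.4, -0.3]
gripper_width: 0.0221
```

Emit:
play_rows --series '[-0.003, 0, 0, 0, -0.004, 0, 0, 0, -0.004, 0, 0, 0, -0.003, 0, 0, 0, -0.001, 0, 0, 0]'

```text
time_s: 7.8
tcp_pos: [0.5974, 0.149, 0.139]
eef_rot: [114.5, 89.9, 24.1]
contact_force: [0.3, -0.5, 0.1]
gripper_width: 0.022
```

```bash
python3 - <<'E'
from plant import *; from h import *
toolto(get_state(),[.5975,.2,.135],-90.4)
c=capture("scene"); cv2.imwrite("pics/s4.png",c["img"][190:390,250:450].repeat(3,0).repeat(3,1))
E
```

```text
t 7.8 tcp [0.5974 0.149  0.139 ] th -90.33 tilt 0.07 F [ 0.3 -0.5  0.1] w 0.022 J [ 32.  19. -14.   0. -57.  58.]
tool delta [ 0.004  -0.0002 -0.051 ] spin 0.0013
```

View pics/s4.png

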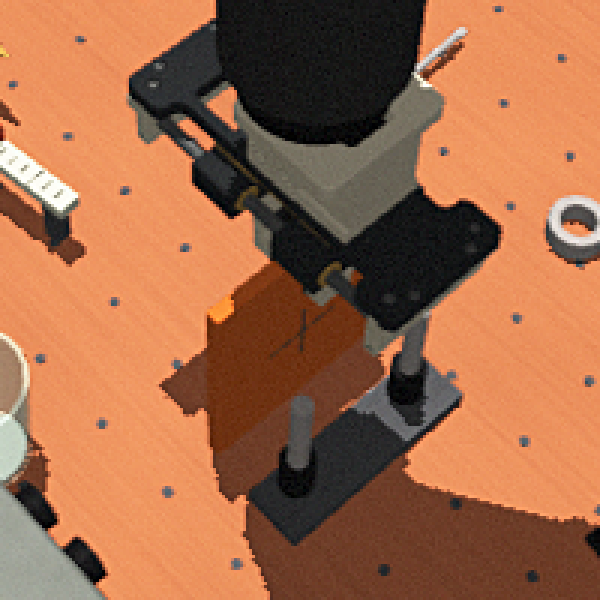

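The screen stands upright between the loosened fingers, in front of the plate, square to the posts. Tipping it slowly.

Emit:
play_rows --series '[0, 0, -0.003, 0, 0, 0, -0.003, 0, 0, 0, -0.003, 0, 0, 0, -0.003, 0, 0, 0, -0.003, 0]'

```text
time_s: 8.27
tcp_pos: [0.5971, 0.1642, 0.1379]
eef_rot: [-58.4, 90.0, -148.7]
contact_force: [0.4, -0.9, -0.5]
gripper_width: 0.0217
```

Emit:
play_rows --series '[0, 0, -0.003, 0, 0, 0, -0.003, 0, 0, 0, -0.003, 0, 0, 0, -0.003, 0, 0, 0, -0.003, 0]'

```text
time_s: 8.68
tcp_pos: [0.5972, 0.1792, 0.138]
eef_rot: [-68.4, 90.0, -158.7]
contact_force: [-0.4, -0.5, -0.2]
gripper_width: 0.0219
```

```bash
python3 - <<'E'
from plant import *; from h import *
toolto(get_state(),[.5975,.2,.135],-90.4)
c=capture("scene"); cv2.imwrite("pics/s5.png",c["img"][190:390,250:450].repeat(3,0).repeat(3,1))
E
```

```text
t 8.68 tcp [0.5972 0.1792 0.138 ] th -90.33 tilt 0.0 F [-0.4 -0.5 -0.2] w 0.0219 J [ 35.  20. -13.  -0. -57.  55.]
tool delta [ 0.003   0.0002 -0.0208] spin 0.0012
```

View pics/s5.png

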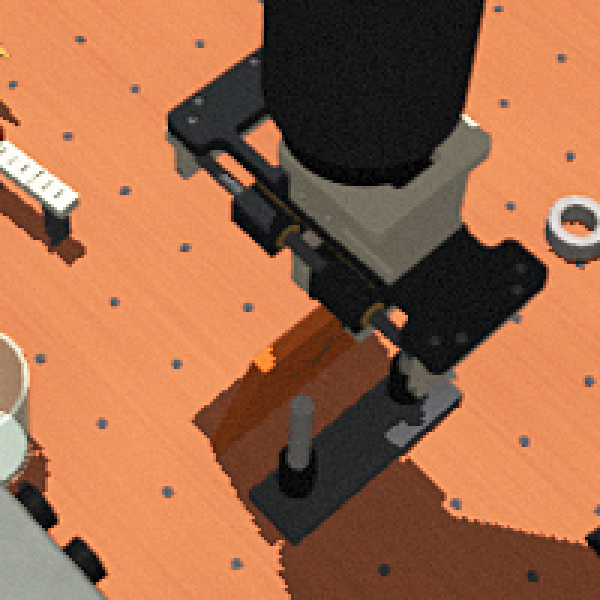

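Tipping as intended, foot not slipping (its left corner still near crop (215,440)). Continuing.

Emit:
play_rows --series '[0.0005, 0, -0.0025, 0, 0.0005, 0, -0.0025, 0, 0.0005, 0, -0.0025, 0, 0.0005, 0, -0.0025, 0, 0, 0, -0.0025, 0]'

```text
time_s: 9.15
tcp_pos: [0.5972, 0.1915, 0.1359]
eef_rot: [-71.1, 90.0, -161.4]
contact_force: [-0.8, 0.6, -0.5]
gripper_width: 0.0221
```

Emit:
play_rows --series '[0, 0, -0.002, 0, 0, 0, -0.002, 0, 0, 0, -0.002, 0, 0, 0, -0.002, 0, 0, 0, -0.002, 0]'

```text
time_s: 9.57
tcp_pos: [0.5974, 0.2015, 0.1361]
eef_rot: [17.1, 90.0, -73.2]
contact_force: [-0.4, 0.9, -1.1]
gripper_width: 0.0219
```

```bash
python3 - <<'E'
from plant import *; from h import *
toolto(get_state(),[.5975,.2,.135],-90.4)
c=capture("scene"); cv2.imwrite("pics/s6.png",c["img"][190:390,250:450].repeat(3,0).repeat(3,1))
E
```

```text
t 9.57 tcp [0.5974 0.2015 0.1361] th -90.34 tilt 0.0 F [-0.4  0.9 -1.1] w 0.0219 J [ 36.  20. -12.   0. -58.  53.]
tool delta [0.0011 0.0002 0.0015] spin 0.0011
```

View pics/s6.png

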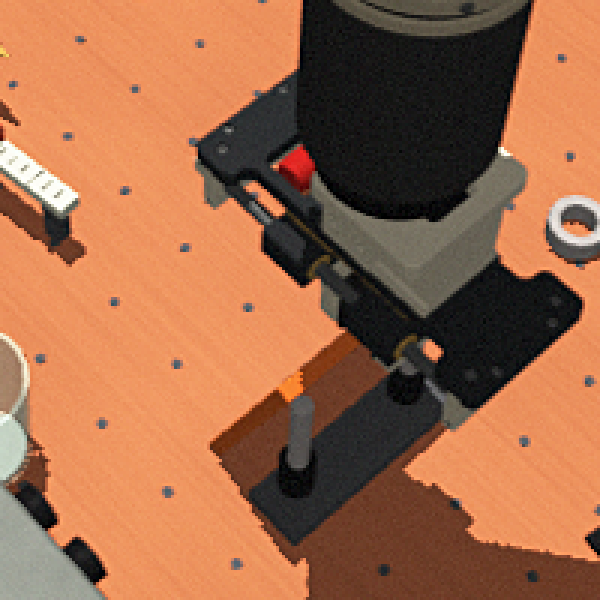

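Emit:
play_rows --series '[0, 0, 0, 0, 0, 0, 0, 0, 0, 0, 0, 0, 0, 0, 0, 0, 0, 0, 0, 0]' --jaw 50

```text
time_s: 10.03
tcp_pos: [0.5973, 0.2013, 0.1361]
eef_rot: [94.2, 90.0, 3.9]
contact_force: [-0.2, 0.3, 0.3]
gripper_width: 0.043
```

Emit:
play_rows --series '[0, 0, 0, 0, -0.01, 0, 0, 0, -0.02, 0, 0, 0, -0.025, 0, 0, 0, -0.02, 0, 0, 0]'

```text
time_s: 10.45
tcp_pos: [0.5977, 0.2013, 0.2134]
eef_rot: [93.5, 89.9, 3.2]
contact_force: [1.0, 0.7, 0.9]
gripper_width: 0.0443
```

Emit:
play_rows --series '[-0.01, 0, 0.01, 0, 0, 0, 0.025, 0, 0, 0, 0.035, 0, 0, 0, 0.035, 0, 0, 0, 0.035, 0]'

```text
time_s: 10.87
tcp_pos: [0.596, 0.0597, 0.2214]
eef_rot: [149.9, 90.0, 59.6]
contact_force: [1.1, -0.5, 0.4]
gripper_width: 0.0438
```

Emit:
play_rows --series '[0, 0, 0.035, 0, 0, 0, 0.035, 0, 0, 0, 0.035, 0, 0, 0, 0.035, 0, 0, 0, 0.02, 0]'

```text
time_s: 11.28
tcp_pos: [0.5947, -0.1021, 0.2213]
eef_rot: [-47.9, 90.0, -138.3]
contact_force: [0.4, 0.3, 0.1]
gripper_width: 0.0439
```

```bash
python3 - <<'E'
from plant import *; from h import *
toolto(get_state(),[.599,-.192,.2],None)
for n in("scene","top"):
    c=capture(n); cv2.imwrite(f"pics/{n}7.png",c["img"]); np.savez(n+"7.npz",**c)
E
```

```text
t 11.28 tcp [ 0.5947 -0.1021  0.2213] th -90.43 tilt 0.02 F [0.4 0.3 0.1] w 0.0439 J [  9.  14.  -9.   0. -67.  81.]
tool delta [0.0214 0.005  0.0899] spin None
```

View pics/scene7.png

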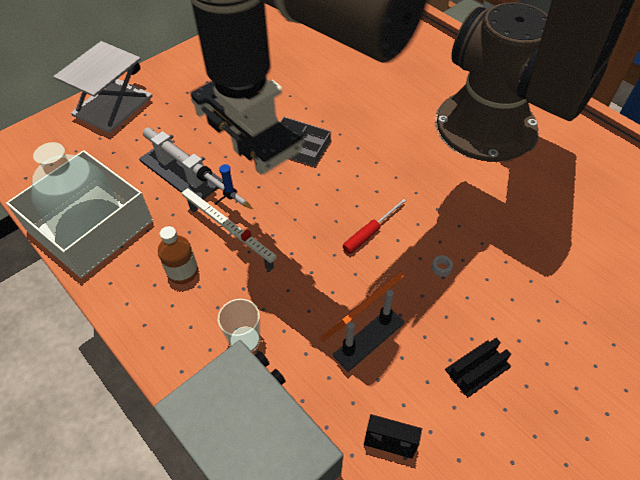

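View pics/top7.png

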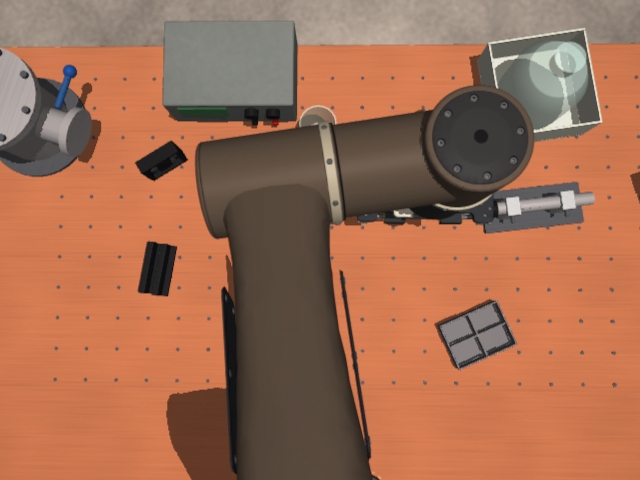

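```bash
python3 - <<'E'
from h import *
np.set_printoptions(precision=4,suppress=True)
im,K,T=load("scene7.npz")
cv2.imwrite("pics/c7.png",cv2.resize(im[260:380,300:430],None,fx=5,fy=5,interpolation=cv2.INTER_NEAREST))
# expected lean corners
a=np.radians(20)
for x in(.5325,.6625):
    for P in([x,.154,0],[x,.154+.16*np.sin(a),.16*np.cos(a)],[x,.154+.16*np.sin(a)-.01*np.cos(a),.16*np.cos(a)+.01*np.sin(a)]): print(np.array(P),((proj(K,T,P)-[300,260])*5).round(1))
# rail/gauge axis
im,K,T=load("top0.npz"); hsv=cv2.cvtColor(im,cv2.COLOR_BGR2HSV)
q=reg((hsv[...,1]<60)&(im[...,2]>130),(352,175,495,206)); w=ray(K,T,q,.05)
print("rail",cv2.minAreaRect((w[:,:2]*1e3).astype(np.float32)))
E
```

```text
[0.5325 0.154  0.    ] [[365.4 193.9]]
[0.5325 0.2087 0.1504] [[518.3  74.9]]
[0.5325 0.1993 0.1538] [[498.4  51.2]]
[0.6625 0.154  0.    ] [[109.7 407.8]]
[0.6625 0.2087 0.1504] [[228.5 317.9]]
[0.6625 0.1993 0.1538] [[207.8 292.5]]
rail ((649.4968872070312, -180.88275146484375), (15.96717357635498, 170.8504180908203), 6.723232269287109)
```

View pics/c7.png

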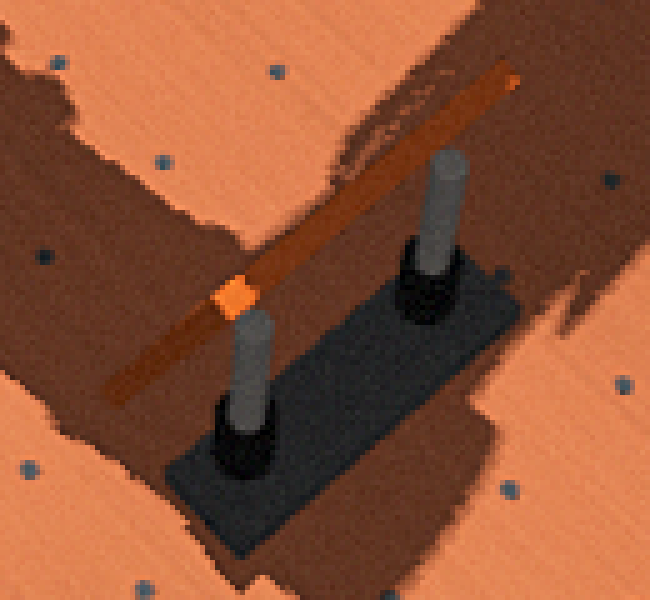

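The screen leans as computed: the seen top corners, crop (505,62) and (215,292), fit a 20° lean within ~2 mm. Now to the grip.

Emit:
play_rows --series '[0, 0.005, 0.015, 0, 0, 0, 0.025, 0, 0, 0, 0.025, -0.06, 0, 0, 0.015, -0.06, 0, 0, 0.005, 0]'

```text
time_s: 11.8
tcp_pos: [0.6011, -0.1854, 0.221]
eef_rot: [-81.9, 90.0, -165.2]
contact_force: [0.3, 0.2, 0.6]
gripper_width: 0.044
```

Emit:
play_rows --series '[0, 0, 0, 0, 0, 0, 0, 0, 0, 0, 0, 0, 0, 0, 0, 0, 0, 0, 0, 0]'

```text
time_s: 12.22
tcp_pos: [0.6017, -0.1828, 0.2212]
eef_rot: [96.1, 90.0, 12.7]
contact_force: [0.5, -0.5, -0.1]
gripper_width: 0.0437
```

```bash
python3 - <<'E'
from plant import *; from h import *
toolto(get_state(),[.599,-.192,.085],-83.3)
E
```

```text
t 12.22 tcp [ 0.6017 -0.1828  0.2212] th -83.42 tilt 0.01 F [ 0.5 -0.5 -0.1] w 0.0437 J [  1.  16.  -6.  -0. -68.  96.]
tool delta [ 0.1362 -0.0038  0.0088] spin -0.0021
```

Emit:
play_rows --series '[0, -0.0035, 0.0085, 0, 0.02, 0, 0, 0, 0.02, 0, 0, 0, 0, 0, 0, 0, 0, 0, 0, 0]'

```text
time_s: 12.63
tcp_pos: [0.5984, -0.1927, 0.1805]
eef_rot: [-92.8, 89.9, -176.2]
contact_force: [0.2, 0.6, 1.3]
gripper_width: 0.0441
```

```bash
python3 - <<'E'
from plant import *; from h import *
toolto(get_state(),[.599,-.192,.085],-83.3)
c=capture("scene"); cv2.imwrite("pics/s8.png",c["img"][80:260,120:320].repeat(3,0).repeat(3,1))
E
```

```text
t 12.63 tcp [ 0.5984 -0.1927  0.1805] th -83.45 tilt 0.13 F [0.2 0.6 1.3] w 0.0441 J [ -0.  18.  -9.   0. -63.  97.]
tool delta [ 0.0955  0.0009 -0.0006] spin -0.0027
```

View pics/s8.png

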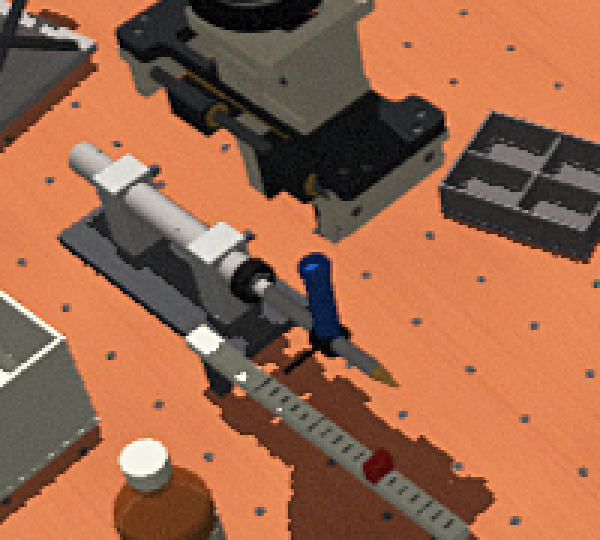

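```bash
python3 - <<'E'
from h import *
im,K,T=load("scene0.npz"); print((proj(K,T,[[.599,-.192,.18],[.599,-.192,.131]])-[120,80])*3)
E
```

```text
[[301.9520319  208.2821267 ]
 [313.4851618  263.14743105]]
```

Emit:
play_rows --series '[0.015, 0.0005, 0, 0, 0.025, 0, 0, 0, 0.025, 0, 0, 0, 0.02, 0, 0, 0, 0.01, 0, 0, 0]'

```text
time_s: 13.1
tcp_pos: [0.5992, -0.1924, 0.085]
eef_rot: [-103.6, 89.9, 172.9]
contact_force: [-0.4, -0.6, 0.1]
gripper_width: 0.0442
```

```bash
python3 - <<'E'
from plant import *; from h import *
toolto(get_state(),[.599,-.192,.085],-83.3)
c=capture("scene"); cv2.imwrite("pics/s9.png",c["img"][80:260,120:320].repeat(3,0).repeat(3,1))
E
```

```text
t 13.1 tcp [ 0.5992 -0.1924  0.085 ] th -83.46 tilt 0.07 F [-0.4 -0.6  0.1] w 0.0442 J [ -0.  23. -15.  -0. -52.  97.]
tool delta [-0.     -0.0002 -0.0004] spin -0.0028
```

View pics/s9.png

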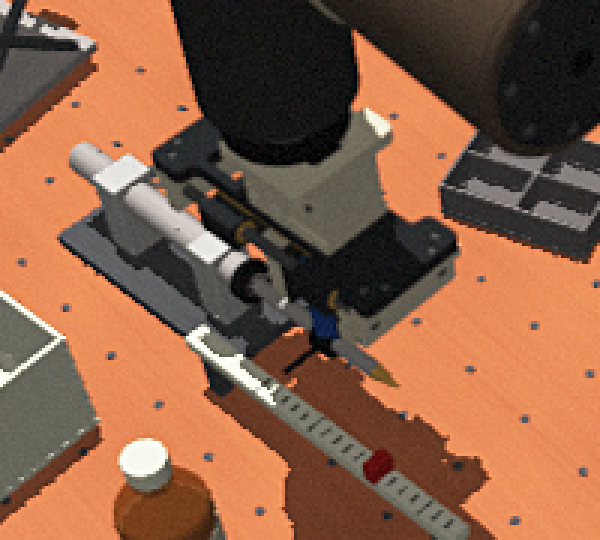

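Fingers are either side of the blue grip at crop (320,320). Closing.

Emit:
play_rows --series '[0, 0, 0, 0, 0, 0, 0, 0, 0, 0, 0, 0, 0, 0, 0, 0, 0, 0, 0, 0]' --jaw 0 --squeeze 40

```text
time_s: 13.57
tcp_pos: [0.6007, -0.1928, 0.0877]
eef_rot: [68.4, 89.8, -15.0]
contact_force: [-0.1, -1.9, 4.6]
gripper_width: 0.0195
```

Emit:
play_rows --series '[0, 0, 0, 0, 0, 0, 0, 0, 0, 0, 0, 0, 0, 0, 0, 0, 0, 0, 0, 0]'

```text
time_s: 13.98
tcp_pos: [0.6007, -0.1929, 0.0877]
eef_rot: [65.6, 89.8, -17.9]
contact_force: [0.4, -2.1, 6.2]
gripper_width: 0.0197
```

Emit:
play_rows --series '[0, 0, -0.002, 0, 0, 0, -0.005, 0, 0, 0, -0.008, 0, 0, 0, -0.01, 0, 0, 0, -0.01, 0]'

```text
time_s: 14.4
tcp_pos: [0.5967, -0.1583, 0.0877]
eef_rot: [57.9, 89.8, -25.6]
contact_force: [0.1, -3.9, 5.4]
gripper_width: 0.0201
```

```bash
python3 - <<'E'
from plant import *; from h import *
u=np.array([np.cos(np.radians(96.72)),np.sin(np.radians(96.72))]); p=np.array([.599,-.192])+u*.0975
print(p); toolto(get_state(),[p[0],p[1],.085],-83.3)
c=capture("scene"); cv2.imwrite("pics/s10.png",c["img"][80:260,120:320].repeat(3,0).repeat(3,1))
E
```

```text
[ 0.5875908  -0.09516984]
t 14.4 tcp [ 0.5967 -0.1583  0.0877] th -83.45 tilt 0.17 F [ 0.1 -3.9  5.4] w 0.0201 J [  3.  22. -17.   0. -51.  93.]
tool delta [ 0.0026 -0.0018 -0.0638] spin -0.0027
```

View pics/s10.png

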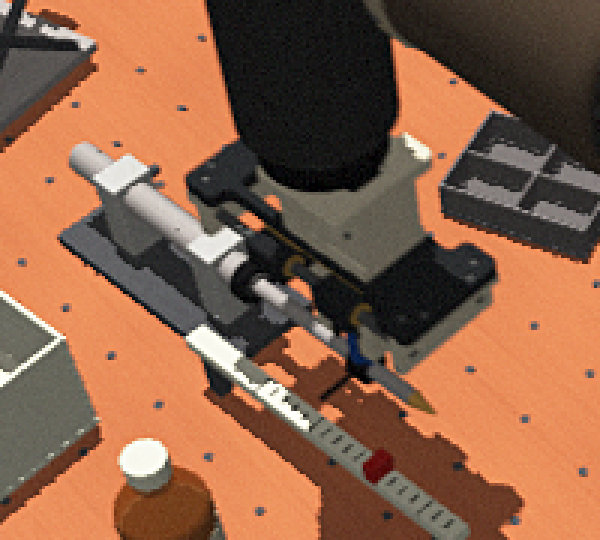

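Gripped, but the width is 20 mm (grip 18, cap 22) with a 5 N vertical load: the pads probably bear on the cap. I'll go back and regrip lower.

Emit:
play_rows --series '[0, 0, 0.005, 0, 0, 0, 0.01, 0, 0, 0, 0.01, 0, 0, 0, 0.007, 0, 0, 0, 0.002, 0]'

```text
time_s: 14.87
tcp_pos: [0.6007, -0.1928, 0.0877]
eef_rot: [61.6, 89.8, -21.8]
contact_force: [0.3, -1.6, 6.0]
gripper_width: 0.0199
```

Emit:
play_rows --series '[0, 0, 0, 0, 0, 0, 0, 0, 0, 0, 0, 0, 0, 0, 0, 0, 0, 0, 0, 0]' --jaw 40

```text
time_s: 15.28
tcp_pos: [0.5992, -0.1911, 0.0858]
eef_rot: [-117.3, 90.0, 159.2]
contact_force: [-0.1, -0.4, 1.3]
gripper_width: 0.0345
```

```bash
python3 - <<'E'
from plant import *; from h import *
toolto(get_state(),[.599,-.192,.079],-83.3)
E
```

```text
t 15.28 tcp [ 0.5992 -0.1911  0.0858] th -83.45 tilt 0.04 F [-0.1 -0.4  1.3] w 0.0345 J [  0.  23. -15.  -0. -52.  97.]
tool delta [ 0.0068 -0.0003  0.0009] spin -0.0026
```

Emit:
play_rows --series '[0.003, 0, 0.001, 0, 0.003, 0, 0, 0, 0.002, 0, 0, 0, 0, 0, 0, 0, 0, 0, 0, 0]'

```text
time_s: 15.7
tcp_pos: [0.5994, -0.1924, 0.0777]
eef_rot: [-95.7, 90.0, -179.2]
contact_force: [0.3, 0.4, 0.1]
gripper_width: 0.0349
```

Emit:
play_rows --series '[0, 0, 0, 0, 0, 0, 0, 0, 0, 0, 0, 0, 0, 0, 0, 0, 0, 0, 0, 0]' --jaw 0

```text
time_s: 16.12
tcp_pos: [0.5997, -0.1927, 0.0782]
eef_rot: [43.5, 90.0, -40.0]
contact_force: [-0.1, -1.3, 0.0]
gripper_width: 0.0177
```

Emit:
play_rows --series '[0, 0, 0, 0, 0, 0, 0, 0, 0, 0, 0, 0, 0, 0, 0, 0, 0, 0, 0, 0]'

```text
time_s: 16.53
tcp_pos: [0.5997, -0.1926, 0.0782]
eef_rot: [47.5, 90.0, -35.9]
contact_force: [0.9, -1.9, 1.7]
gripper_width: 0.0171
```

```bash
python3 - <<'E'
from plant import *; from h import *
toolto(get_state(),[.599,-.192,.079],-83.3)
c=capture("scene"); cv2.imwrite("pics/s11.png",cv2.resize(c["img"][150:230,190:270],None,fx=7,fy=7,interpolation=cv2.INTER_CUBIC))
E
```

```text
t 16.53 tcp [ 0.5997 -0.1926  0.0782] th -83.46 tilt 0.02 F [ 0.9 -1.9  1.7] w 0.0171 J [ -0.  24. -16.   0. -51.  97.]
tool delta [-0.0008 -0.0006 -0.0006] spin -0.0027
```

View pics/s11.png

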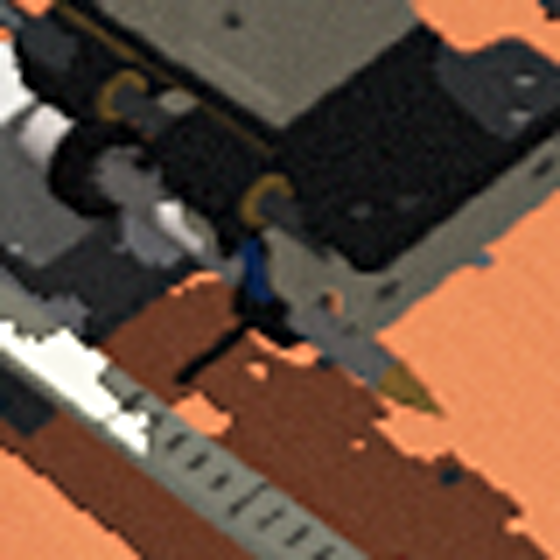

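Now a true grip at 17 mm, vertical load gone. Pulling about 95 mm.

Emit:
play_rows --series '[0, 0, -0.003, 0, 0, 0, -0.006, 0, 0, 0, -0.009, 0, 0, 0, -0.01, 0, 0, 0, -0.01, 0]'

```text
time_s: 17.0
tcp_pos: [0.5951, -0.1538, 0.0782]
eef_rot: [20.0, 90.0, -63.4]
contact_force: [0.8, -5.2, 1.1]
gripper_width: 0.0177
```

Emit:
play_rows --series '[0, 0, -0.01, 0, 0, 0, -0.01, 0, 0, 0, -0.01, 0, 0, 0, -0.01, 0, 0, 0, -0.008, 0]'

```text
time_s: 17.42
tcp_pos: [0.5895, -0.1059, 0.0782]
eef_rot: [-22.4, 90.0, -105.9]
contact_force: [1.7, -7.1, 0.4]
gripper_width: 0.0175
```

Emit:
play_rows --series '[0, 0, -0.005, 0, 0, 0, -0.003, 0, 0, 0, -0.001, 0, 0, 0, 0, 0, 0, 0, 0, 0]'

```text
time_s: 17.83
tcp_pos: [0.5885, -0.0974, 0.0782]
eef_rot: [-28.0, 90.0, -111.4]
contact_force: [1.2, -6.9, 1.4]
gripper_width: 0.0177
```

```bash
python3 - <<'E'
from plant import *; from h import *
toolto(get_state(),[.5876,-.0952,.078],-83.3)
for n in("scene","top"):
    c=capture(n); cv2.imwrite(f"pics/{n}12.png",c["img"]); np.savez(n+"12.npz",**c)
im=np.load("scene12.npz")["img"]; cv2.imwrite("pics/c12.png",cv2.resize(im[180:260,205:290],None,fx=8,fy=8,interpolation=cv2.INTER_CUBIC))
E
```

```text
t 17.83 tcp [ 0.5885 -0.0974  0.0782] th -83.4 tilt 0.03 F [ 1.2 -6.9  1.4] w 0.0177 J [  9.  21. -20.   0. -49.  87.]
tool delta [ 0.0002 -0.0006 -0.0023] spin -0.0018
```

View pics/c12.png

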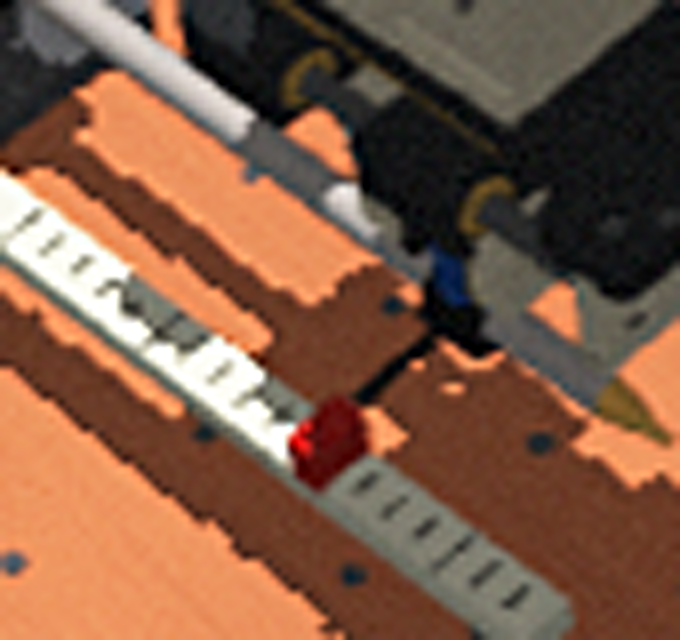

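View pics/top12.png

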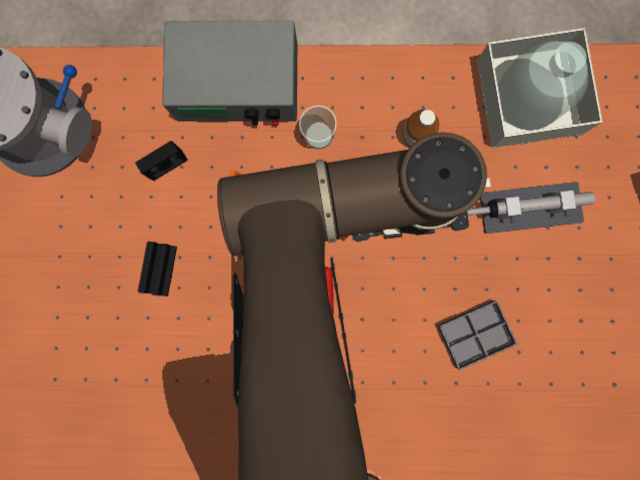

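```bash
python3 - <<'E'
from h import *
np.set_printoptions(precision=4,suppress=True)
a=np.radians(96.72); u=np.array([np.cos(a),np.sin(a)]); n=np.array([np.sin(a),-np.cos(a)]); g=np.array([.599,-.192])
def sn(P): d=P[0,:2]-g; return np.array([d@u,d@n])*1e3
for f,bx in(("scene0",(232,222,258,248)),("scene12",(232,222,258,248)),("top0",(385,180,405,205))):
    im,K,T=load(f+".npz"); b,gg,r=[im[...,i].astype(int) for i in range(3)]
    q=reg((r>70)&(gg<45)&(b<45)&(r>2.2*gg),bx); h=cv2.convexHull(q); m=q.mean(0)
    print(f,len(q),m,q.min(0),q.max(0),"z57",sn(ray(K,T,m,.057)),"z64",sn(ray(K,T,m,.064)))
im,K,T=load("scene12.npz")
# needle dark pixels
b,gg,r=[im[...,i].astype(int) for i in range(3)]
for y in range(218,236): print(y," ".join("%3d"%v for v in r[y,240:266]))
for px in((250.2,229),(254,226)): print("needle",sn(ray(K,T,px,.06)))
# predicted projection of mark corner box for s
for s in(97,98.5,100):
  P=[[*(g+u*(s+i*5)*1e-3+n*(52+j*9)*1e-3),z] for i in(-1,1) for j in(-1,1) for z in(.05,.064)]
  p=proj(K,T,P); print(s,p.min(0),p.max(0)); im2,K2,T2=load("top0.npz"); p=proj(K2,T2,P); print("   top",p.min(0),p.max(0))
# grip base/cap at rest
for f,bx in(("scene0",(215,162,240,200)),):
    pass
E
```

```text
scene0 39 [245.3846 233.4615] [241 230] [250 237] z57 [95.8881 50.2296] z64 [100.1305  53.2797]
scene12 75 [245.64 234.72] [241 229] [250 240] z57 [98.3783 51.9906] z64 [102.6006  55.0266]
top0 45 [395.2444 192.2889] [393 188] [398 197] z57 [97.5433 52.0088] z64 [98.3708 51.0045]
218 104  96 110 139 127  97  94 104 107 109 105 108  80  20  20  55 106  61   0  13   0  14   4   3  21  58
219 108 105 106 100  99 104 104 108 106 106 109 105 101  78  75 109  91  33   1   0  19   0  15  12   6  33
220 111 109 109 107 109 100 109 106 108 105 112 112 108 108 108 115 114  99  39   6   4   8   5  10   1  57
221 102 110 109 110 106 108 104 113 110 110 110 109 106 107 105 110 113 104  42   0   1   0  15   8  16  67
222 106 109 114 110 116 110 110 109 102 110 111 105 107 110 110 114 110  45   1  68 113  32   0   0  13  25
223 112 118 108 105 112 109 104 107 109 102 110 109 109 110 121 101  29   3   8  70 206 255  87   0   0   0
224 109 108 107 108 109 110 113 107 111 110 104 109 114 110  69  19   0  21  82 109 124 205 255 156  28  70
225 106 112 112 114 110 105 104 108 111 109 108 112 103  48   6
[... 747 characters left out ...]
5 224  87  97 110 110 109 111 112 109 105 114 107 107
233 255 255 205 221  82  94  99 104  94  68 105 212 253 252 225  90 100 104 110 106 112 109 108 108 109 109
234 255 249 208 102  88  97  95  96  80  74 118 218 251 250 255 240  98 104 109 113 106 107 108 110 110 114
235 244 163 249 213  86  89  92  83  79  76  85 200 255 255 243 124 101 109 106 106 108 108 113 106 106 107
needle [97.074  38.0973]
needle [97.4566 28.2644]
97 [239.4304 227.9056] [250.7416 240.772 ]
   top [391.9446 186.62  ] [399.1712 197.8383]
98.5 [239.9853 228.3211] [251.2941 241.1943]
   top [391.1536 186.7124] [398.3692 197.9294]
100 [240.5407 228.7371] [251.8472 241.617 ]
   top [390.3626 186.8048] [397.5673 198.0205]
```

Emit:
play_rows --series '[0, 0, -0.0013, 0, 0, 0, 0, 0, 0, 0, 0, 0, 0, 0, 0, 0, 0, 0, 0, 0]'

```text
time_s: 18.35
tcp_pos: [0.5884, -0.0963, 0.0782]
eef_rot: [-29.4, 90.0, -112.8]
contact_force: [2.5, -6.0, 1.6]
gripper_width: 0.0173
```

```bash
python3 - <<'E'
from plant import *; from h import *
np.set_printoptions(precision=4,suppress=True)
toolto(get_state(),[.5876,-.0952,.078],-83.3)
c=capture("scene"); np.savez("scene13.npz",**c); im,K,T=load("scene13.npz")
cv2.imwrite("pics/c13.png",cv2.resize(im[180:260,205:290],None,fx=8,fy=8,interpolation=cv2.INTER_CUBIC))
cv2.imwrite("pics/c13b.png",cv2.resize(im[260:380,300:430],None,fx=5,fy=5,interpolation=cv2.INTER_NEAREST))
a=np.radians(96.72); u=np.array([np.cos(a),np.sin(a)]); n=np.array([np.sin(a),-np.cos(a)]); g=np.array([.599,-.192])
r=im[...,2].astype(float)
for y in range(223,230):
    w=np.clip(95-r[y,245:262],0,None); x0=np.argmax(w); sl=slice(max(0,x0-2),x0+3); xs=np.arange(245,262)[sl]
    x=(w[sl]*xs).sum()/w[sl].sum(); d=ray(K,T,[x,y],.06)[0,:2]-g; print(y,round(x,2),np.array([d@u,d@n])*1e3)
E
```

```text
t 18.35 tcp [ 0.5884 -0.0963  0.0782] th -83.42 tilt 0.03 F [ 2.5 -6.   1.6] w 0.0173 J [  9.  21. -20.   0. -49.  87.]
tool delta [ 0.0002 -0.0006 -0.0011] spin -0.0021
223 257.74 [97.7577 18.4275]
224 256.45 [97.5988 21.7659]
225 255.34 [97.6889 24.8788]
226 254.31 [97.8973 27.8803]
227 253.22 [98.0263 30.9426]
228 251.79 [97.6657 34.4234]
229 250.61 [97.6693 37.5785]
```

View pics/c13.png

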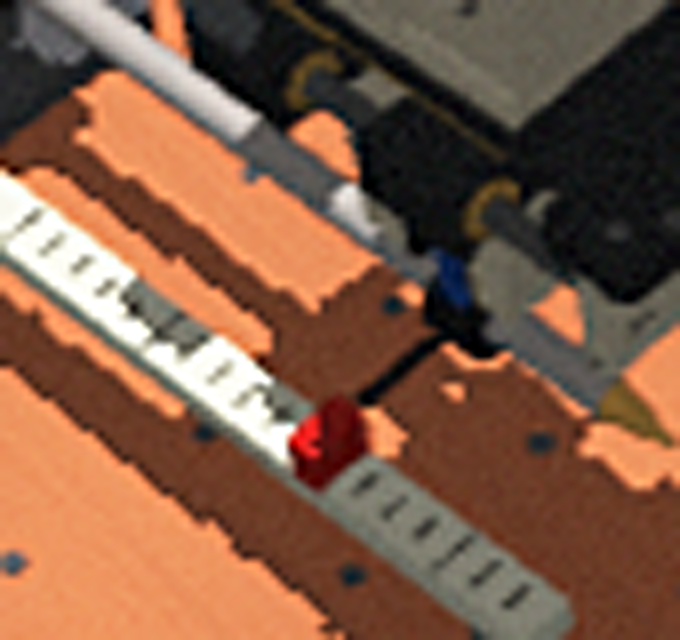

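View pics/c13b.png

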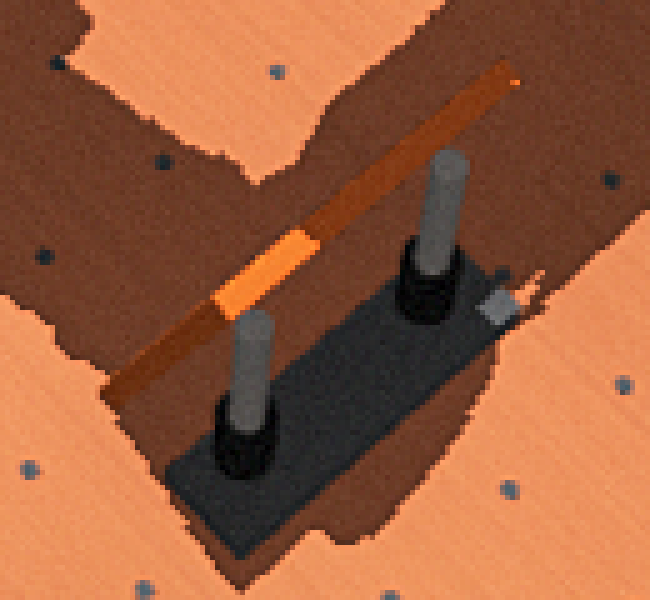

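Needle at 97.7 mm against about 98.2 mm for the mark; the screen hasn't moved. One last 0.6 mm.

Emit:
play_rows --series '[0, 0, -0.0006, 0, 0, 0, 0, 0, 0, 0, 0, 0, 0, 0, 0, 0, 0, 0, 0, 0]'

```text
time_s: 18.82
tcp_pos: [0.5883, -0.0957, 0.0782]
eef_rot: [-25.1, 90.0, -108.5]
contact_force: [0.8, -6.7, 0.8]
gripper_width: 0.0176
```

Emit:
play_rows --series '[0, 0, 0, 0, 0, 0, 0, 0, 0, 0, 0, 0, 0, 0, 0, 0, 0, 0, 0, 0]'

```text
time_s: 19.23
tcp_pos: [0.5883, -0.0958, 0.0782]
eef_rot: [-26.2, 90.0, -109.7]
contact_force: [1.5, -6.8, 1.3]
gripper_width: 0.0171
```

```bash
python3 - <<'E'
from plant import *; from h import *
np.set_printoptions(precision=4,suppress=True)
toolto(get_state(),[.5876,-.0952,.078],-83.3)
c=capture("scene"); np.savez("scene14.npz",**c); im,K,T=load("scene14.npz")
cv2.imwrite("pics/s14.png",im)
a=np.radians(96.72); u=np.array([np.cos(a),np.sin(a)]); n=np.array([np.sin(a),-np.cos(a)]); g=np.array([.599,-.192])
r=im[...,2].astype(float)
for y in range(223,230):
    w=np.clip(95-r[y,245:262],0,None); x0=np.argmax(w); sl=slice(max(0,x0-2),x0+3); xs=np.arange(245,262)[sl]
    x=(w[sl]*xs).sum()/w[sl].sum(); d=ray(K,T,[x,y],.06)[0,:2]-g; print(y,round(x,2),np.array([d@u,d@n])*1e3)
E
```

```text
t 19.23 tcp [ 0.5883 -0.0958  0.0782] th -83.43 tilt 0.03 F [ 1.5 -6.8  1.3] w 0.0171 J [ 10.  21. -20.   0. -49.  87.]
tool delta [ 0.0002 -0.0006 -0.0006] spin -0.0022
223 258.2 [98.4198 17.8502]
224 257.32 [98.8598 20.6664]
225 255.82 [98.384  24.2728]
226 254.46 [98.122  27.6844]
227 253.3 [98.1475 30.837 ]
228 252.29 [98.389  33.7929]
229 251.14 [98.4226 36.9219]
```

View pics/s14.png

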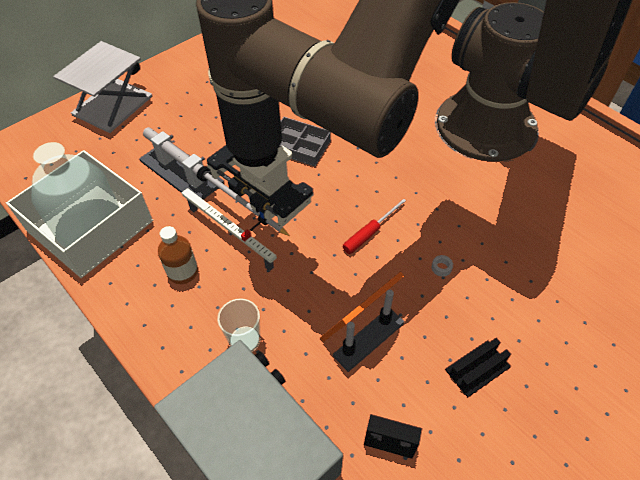

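The needle meets the mark near (247,232), the screen leans on both posts near (360,310), and all the bystanders are where they were. Handing in.

```bash
python3 -c "
from plant import *
print(close_job())"
```

```text
the job is handed in; nothing more can be done
None
```

I leaned the screen against the front of both posts and let go of it. I then pulled the rod out to the red mark and handed the job in at about 19 s, still holding the rod.

- **Screen:** its visible corners fit a 20° lean to about 2 mm by eye, with the foot set centred and square to the posts to within about 1°. It did not move while I worked on the rod. I checked it only in the scene camera, because the arm hid it from the top camera.
- **Rod:** the needle is about 98.3 mm out along the axis, and the mark measures about 98.2 mm in the same view. The grip is firm at 17 mm, with a pull of about 7 N against the spring. The estimates disagree slightly: taking the mark from the top camera and the needle from how far the arm moved leaves the needle up to 1 mm short.
- **Mended:** my first grip on the rod bore on the cap (20 mm wide, about 5 N upward). I slid the rod back home, opened, and gripped again 7 mm lower before the final pull.
- **Bystanders:** the last picture shows all of them where they started.

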